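# Gauge the ball, then hold its dish up turned a quarter

## Task

Press the red cap of the sprung ball gauge gently down until its foot rests on top of the steel ball, hold it there about a second for the reading, and let it spring back. Then take the black dish by its yellow grip, draw it out from under the gauge and lift it at least 10 cm above the bench, and turn it level through a quarter turn (either way) from how it stood, with the ball staying loose in its middle. Finish while still holding the dish up, level and still; touch the ball only with the gauge, and leave the other things on the bench alone.

Things in the scene. Friction and masses are not known exactly. Their poses are not given: they have to be found in the camera images.
- gauge: Fixed ball gauge. Origin at the centre of its base's underside, right below the slide; z up. Dark base plate 10 mm thick, x -57 to 97, y -50 to 50 mm. Column (top z 130 mm) at x = +80 mm; its arm carries a grey head (34 x 34 mm, z 85 to 125 mm) over x = y = 0. The dish stands below the head, handle towards -x, the open side. White scale on the head's +y face
- slide (a joint): Travel of the gauge's sprung slide in m: 0 at rest (up), grows as its cap is pressed straight down, stop at 0.024. Spring 1.6 N at rest plus 0.1 N per mm; it rises by itself when let go. The foot meets the top of the ball at about 0.014 and then cannot go on
- cap_top (a point): Centre of the top face of the slide's red cap, 32 mm across, 10 mm thick; 162 mm above the bench at rest. It moves with the slide
- foot (a point): Centre of the underside of the slide's flat round steel foot, 14 mm across, 49 mm above the bench at rest. It moves with the slide. A dish lifted straight up from its place would run the ball into the foot: there is a gap of 14 mm, so draw it out sideways first
- dish: Loose shallow round black dish, 100 mm across, rim 16 mm high, about 90 g. Origin at the centre of its underside, z up; it stands on the gauge plate, 10 mm above the bench. Inside it slopes down to the middle: 6 degrees within 20 mm of the middle, 16 degrees outside. A neck (12 mm wide) runs out along its -x axis to an upright yellow grip
- dish_centre (a point): Lowest point of the dish's hollow, in its middle, 5 mm above the dish's underside. Axes as dish
- dish_grip (a point): Centre of the yellow grip block, 105 mm from the dish's middle along the dish's -x and 24 mm above its underside. The block is 44 mm long (along the dish's x), 12 mm thick (y: close the fingers along it) and 36 mm high, from 6 to 42 mm above the dish's underside
- ball_center (a point): Centre of the loose steel ball, 20 mm across, 33 g, resting in the middle of the dish
- marker_pen: Bystander: marker pen with a blue cap, 133 mm long, lying on the bench; leave it
- micrometer: Bystander: micrometer, 101 mm long, lying on the bench; leave it
- gauge_block: Bystander: steel gauge block 30 x 30 x 9 mm, lying on the bench; leave it

How it is judged:
By the outcome, as a careful person would: the job done as asked, in the order asked, and still so for the second after the job is handed in, while the arm keeps its last pose, push and grip.
It also fails if it takes over 64 s, if anything falls off the work surface, if the arm or the gripper's body presses on something with over 40 N, if the wrist force passes 120 N, or if a joint passes its speed limit or range.

## Robot

A 6-joint arm with a two-finger parallel gripper is mounted at the origin on a cart in front of the work surface, level with it; the furniture and walls round the work are solid. World frame = base frame: x ahead of the robot, y to its left, z up, the work surface at z = 0. Lengths are in m, angles in rad, forces in N, time in s.
With the tool pointing down it reaches from about 0.325 to 0.875 m from the base axis. Payload 4.4 kg.
Tool frame: the origin (TCP) lies midway between the tips of the shut fingers; the grasp point (between the pads) lies 19 mm behind it; z points along the fingers, y is the line along which they close (so a half turn about z gives the same grasp; the last joint's range is limited). The gripper opens to 85 mm and grips with 20 to 120 N. Pads are 22 mm wide; open, the fingers measure 114 mm over their backs; the gripper's body (76 mm by 85 mm) begins 54 mm behind the grasp point. The pads swing forward as they close: fully open they stand 13 mm farther back than shut.
Start: joints at [0.987, 0.207, 1.542, -0, 1.393, -0.15], TCP at [0.242, 0.522, 0.231] pointing down, gripper open.
Joint ranges: [-2.73, 2.73], [-0.86, 2.22], [0.23, 2.46], [-1.11, 4.25], [0.08, 2.63], [-2.82, 2.82]. Speed limits (rad/s): [2.79, 2.79, 3.14, 3.14, 3.14, 3.14].

## Interface

Orientations are given as a unit quaternion [w, x, y, z].
In Python, from workcell import env, eyes, close_job gives the robot as it stands. The module is installed in compiled form; this text tells all that it offers.
- The arm moves only by the tool move_tool, called after "Emit:" by a JSON object that holds its "name" and its "arguments", one argument or row to a line. Schema: {"type":"object","properties":{"rows":{"type":"array","items":{"type":"array","prefixItems":[{"type":"array","items":{"type":"number"},"minItems":3,"maxItems":3},{"type":"number"},{"type":"number"}],"minItems":3,"maxItems":3},"minItems":1,"maxItems":12},"grip_force":{"type":"number"},"only":{"type":"string"},"quiet":{"type":"boolean"},"lines":{"type":"string"}},"required":["rows"],"additionalProperties":false}. rows is a list of rows, 1 to 12 of them, each written [[dx, dy, dz], turn, opening]: dx, dy, dz in units of 20 mm, then a turn about the tool's z in units of 0.05 rad, then the finger opening in m; each row shifts and turns the commanded pose from where the row before left it, along the tool's axes as they then stand; what a row does not reach is not made up. A row lasts 1/12 s, in which the tool goes at most 0.0417 m and 0.125 rad, less where a joint would pass 70% of its speed; a pose out of reach is approached as far as the arm can. The fingers move at their own pace and stop on an object; grip_force is the grip in N (left out, the last holds). Time passes only in rows, so rows that do not move let the fingers close. The tool returns the time, the measured TCP pose, the force, the opening and the grip force at its end. only (a regular expression) keeps the lines of the reply that match it, lines (a string "A,B") keeps lines A to B, and quiet returns only ok. Input that does not fit is refused with a message, and nothing moves.
- env.read_state(): the state, without advancing time (a new reading comes with each control period).
- eyes.snapshot(name): name is "scene" or "top" or "wrist"; returns the picture (420x560x3 uint8, red, green, blue); there is no depth.
- eyes.camera_params(name): a dict with "fx", "fy", "cx", "cy" (pixels), "dist" ([k1, k2, p1, p2, k3] as OpenCV has them; the pictures are not rectified), "cam_to_world" (4x4, takes a point from camera to world coordinates). Camera axes: x right, y up, looking along -z (the intrinsics and any distortion apply to the point x, -y, -z); pixel columns grow to the right and rows downward; lengths in m; the calibration is good to about 2 mm. A picture is of the moment at which its call begins: read the wrist's pose just before it. camera_params takes no time and is no camera call; for the wrist camera it gives the pose at the moment of the call.
- close_job(): hands the job in; it is judged then, once.
The state is a dict: "time_s": time; "qpos": joint angles; "joint_vel": joint speeds; "tau": joint torques, N m; "tcp_pos": TCP position; "orientation": TCP orientation; "force": force on the tool from outside, world axes, zero at the start; "wrist_torque": the same for the moment, N m; "opening": finger opening in m; "finger_force": force on a finger pad.
Only numpy, scipy, OpenCV 4.12 (cv2) and the standard library are available. Lean on these libraries where they do the work, as an engineer would, in place of code of your own. Each camera call takes 0.05 s, during which the arm holds its last target. There are 200 camera calls.

## Working session

There is one attempt and no reset: what is moved stays moved. The work goes in short steps, Python scripts to look and compute and a tool call to move; the robot and the scene stay as the last step left them, time stands still between calls to the robot, and variables do not carry over. Pictures are saved under pics/ and viewed, at most 10 in all, crops included, and the job is handed in when it is done.

```bash
mkdir -p pics; python3 - <<'E'
from workcell import env, eyes
import cv2
for n in("scene","top"):
    im=eyes.snapshot(n); cv2.imwrite(f"pics/{n}0.png",im[:,:,::-1])
    p=eyes.camera_params(n); print(n,{k:(v.tolist() if hasattr(v,'tolist') else v) for k,v in p.items()})
s=env.read_state(); print(s)
E
```

```text
scene {'fx': 459.2848364644774, 'fy': 459.2848364644774, 'cx': 276.47556710088134, 'cy': 211.86381814162235, 'dist': [0.004239340467289122, 0.0, 0.0, 0.0, 0.0], 'cam_to_world': [[-0.8370919515053348, 0.35279246172620055, -0.4181082918026829, 0.027025041284087177], [-0.5469035740208494, -0.5212674668336483, 0.6551157979655602, 0.9269651180174886], [0.013173664949865946, 0.777057080895605, 0.6292922592736939, 0.8714673233013203], [0.0, 0.0, 0.0, 1.0]]}
top {'fx': 437.066748828568, 'fy': 437.066748828568, 'cx': 283.8286783103208, 'cy': 213.14263568902953, 'dist': [0.04105351060775873, 0.0, 0.0, 0.0, 0.0], 'cam_to_world': [[-0.02953802323457838, 0.9873640114844067, -0.1556914063422053, 0.3387910608660744], [-0.9995628281693785, -0.02937812021732377, 0.003328452272445563, 0.1789854023240979], [-0.0012875268645692805, 0.1557216583456413, 0.9878001353495839, 1.2354109827959356], [0.0, 0.0, 0.0, 1.0]]}
{'time_s': 0.1, 'qpos': array([ 9.86490618e-01,  2.07406086e-01,  1.54284232e+00,  2.02157206e-05,
        1.39349185e+00, -1.50470604e-01]), 'joint_vel': array([-2.13292278e-04, -2.36321343e-03, -2.51788832e-03,  1.60129861e-03,
        5.29971490e-04, -7.34985143e-05]), 'tau': array([-9.38480662e-04, -3.84097338e+01, -2.92548198e+01, -3.01381642e-04,
        4.84775708e-03, -9.42021330e-06]), 'tcp_pos': array([0.24130431, 0.52115018, 0.23018658]), 'orientation': array([-3.94969098e-04,  2.15222066e-01,  9.76564544e-01, -9.98568101e-04]), 'force': array([ 0.73440632, -0.64856956, -0.93215702]), 'wrist_torque': array([-0.00721374, -0.04161198,  0.03963862]), 'finger_force': 0.0, 'opening': 0.08526884555255446}
```

View pics/scene0.png

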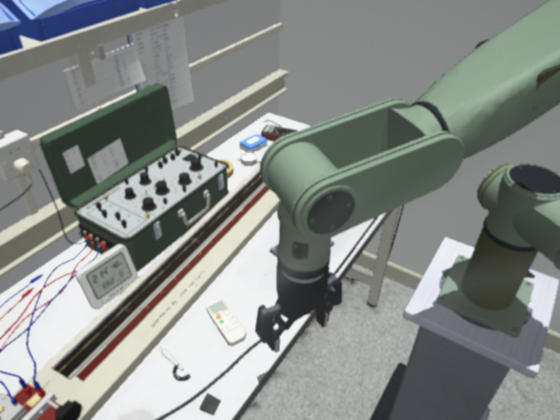

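View pics/top0.png

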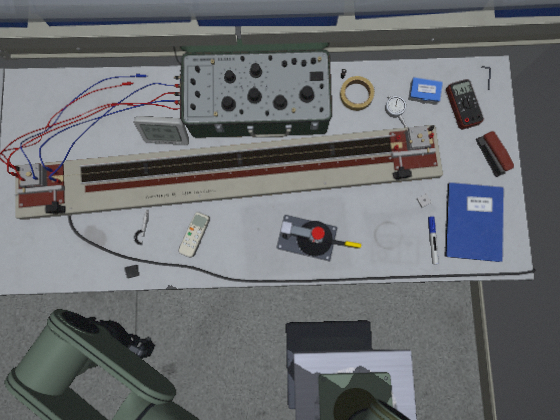

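The scene view shows the arm hiding the gauge. The top view shows the red cap at about (318,233), the yellow grip at about (351,244) and the column at about (289,228). The handle points to image right (-y). The pen is at (433,240), the micrometer at (142,228) and the gauge block at (423,200).

```bash
cat > h.py <<'E'
from workcell import env, eyes
import cv2, numpy as np
from scipy.spatial.transform import Rotation as R
def ray(n,uv,z,p=None):
    p=p or eyes.camera_params(n); K=np.array([[p['fx'],0,p['cx']],[0,p['fy'],p['cy']],[0,0,1]])
    x,y=cv2.undistortPoints(np.float64([[uv]]),K,np.float64(p['dist']))[0,0]
    T=np.array(p['cam_to_world']); d=T[:3,:3]@[x,-y,-1]; o=T[:3,3]
    return o+d*(z-o[2])/d[2]
def blob(im,col,roi=None):
    h=cv2.cvtColor(im,cv2.COLOR_RGB2HSV).astype(int); H,S,V=h[...,0],h[...,1],h[...,2]
    m=((H<6)|(H>174))&(S>170)&(V>120) if col=='red' else (abs(H-28)<6)&(S>150)&(V>120)
    if roi: k=np.zeros_like(m); k[roi[1]:roi[3],roi[0]:roi[2]]=1; m&=k.astype(bool)
    n,l,st,c=cv2.connectedComponentsWithStats(m.astype(np.uint8))
    i=1+np.argmax(st[1:,4]); r=cv2.minAreaRect(np.argwhere(l==i)[:,::-1].astype(np.float32))
    return c[i],st[i],r
def tool(v):  # world vector -> tool axes
    w,x,y,z=env.read_state()['orientation']; return R.from_quat([x,y,z,w]).inv().apply(v)
E
python3 - <<'E'
from h import *
im=eyes.snapshot("top")
roi=(270,200,370,265)
c,st,r=blob(im,'red',roi); print(c,st,r, ray("top",c,.160))
g,st,r=blob(im,'yellow',roi); print(g,st,r, ray("top",g,.045))
cv2.imwrite("pics/topc.png",cv2.resize(im[195:270,265:375,::-1],None,fx=7,fy=7,interpolation=cv2.INTER_CUBIC))
E
```

```text
[317.68141593 232.7079646 ] [312 227  12  12 113] ((317.5, 232.5), (11.0, 11.0), 90.0) [0.45685263 0.09314773 0.16      ]
[352.50769231 243.96923077] [345 241  16   7  65] ((352.508056640625, 243.9560089111328), (15.473592758178711, 4.024922847747803), 10.30484676361084) [ 0.43591016 -0.00945494  0.045     ]
```

View pics/topc.png

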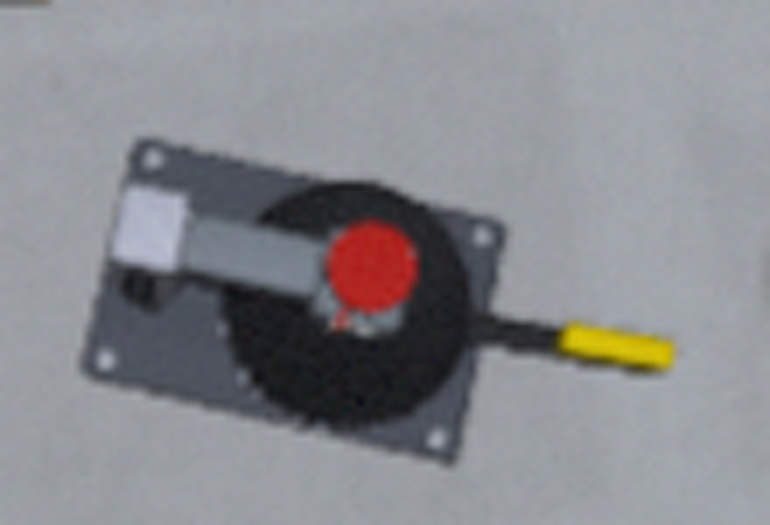

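The crop shows the red cap at (317.7,232.7) and the grip at (352.5,244.0), full-frame pixels. That puts the cap at about (0.457, 0.093) and the grip at about (0.436, -0.009), with the handle heading -101.5°. The 105 mm spacing agrees with the description. I'll move above the cap with the fingers shut.

The manual's scale: shifts go in units of 20 mm and turns go in units of 0.05 rad. Converting my numbers, -0.0313 m is -1.565, -0.0248 m is -1.24.

Emit:
{"name": "move_tool", "arguments": {
  "rows": [
    [[-1.565, -1.24, 0.125], 0, 0],
    [[-1.565, -1.24, 0.125], 0, 0],
    [[-1.565, -1.24, 0.125], 0, 0],
    [[-1.565, -1.24, 0.125], 0, 0],
    [[-1.565, -1.24, 0.125], 0, 0],
    [[-1.565, -1.24, 0.125], 0, 0],
    [[-1.565, -1.24, 0.125], 0, 0],
    [[-1.565, -1.24, 0.125], 0, 0],
    [[-1.565, -1.24, 0.125], 0, 0],
    [[-1.565, -1.24, 0.125], 0, 0],
    [[-1.565, -1.24, 0.125], 0, 0],
    [[-1.565, -1.24, 0.125], 0, 0]
  ]
}}

```text
time_s: 1.15
tcp_pos: [0.4577, 0.0919, 0.2011]
orientation: [0.0, 0.215, 0.977, 0.0]
force: [-0.1, 0.8, -0.3]
opening: -0.0
finger_force: 0.0
```

Emit:
{"name": "move_tool", "arguments": {
  "rows": [
    [[0, 0, 0], 2.44, 0],
    [[0, 0, 0], 2.44, 0],
    [[0, 0, 0], 2.44, 0],
    [[0, 0, 0], 2.44, 0],
    [[0, 0, 0], 2.44, 0],
    [[0, 0, 0], 2.44, 0],
    [[0, 0, 0], 2.44, 0],
    [[0, 0, 0], 2.44, 0],
    [[0, 0, 0], 2.44, 0],
    [[0, 0, 0], 2.44, 0],
    [[0, 0, 0], 2.38, 0],
    [[0, 0, 0], 0, 0]
  ]
}}

```text
time_s: 2.15
tcp_pos: [0.4571, 0.0938, 0.201]
orientation: [-0.0, 0.775, 0.631, -0.0]
force: [-0.7, 0.5, 0.5]
opening: -0.0002
finger_force: 0.0
```

```bash
python3 - <<'E'
from h import *
s=env.read_state(); print(s['tcp_pos'],s['orientation'],s['force'],s['qpos'][5],tool(np.array([.457,.093,.175])-s['tcp_pos']))
im=eyes.snapshot("wrist"); cv2.imwrite("pics/w1.png",im[:,:,::-1])
for c in('red','yellow'):
    try:
        b,st,r=blob(im,c); print(c,b,st,r,ray("wrist",b,.162 if c=='red' else .052))
    except Exception as e: print(e)
E
```

```text
[0.45709153 0.09383587 0.20096332] [-2.26317280e-04  7.75380037e-01  6.31494788e-01 -2.82697339e-04] [-0.70056275  0.49655455  0.45234141] 0.2205090165759718 [-8.33133066e-04  9.79555106e-05  2.59633830e-02]
red [277.46025105 229.36506276] [257 214  43  37 956] ((277.0960693359375, 230.72052001953125), (33.70174789428711, 43.6140251159668), 82.40535736083984) [0.45989096 0.0969831  0.162     ]
attempt to get argmax of an empty sequence
```

View pics/w1.png

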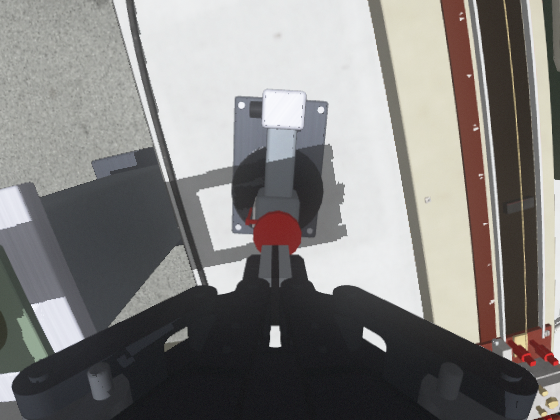

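The wrist view shows the shut fingers right over the red cap, whose centre is about (277,233). The column top is straight behind it at (284,110), so the tool is aligned with the gauge. Next I'll descend gently.

In the tool's units: 0.012 m is 0.6, 0.008 m is 0.4.

Emit:
{"name": "move_tool", "arguments": {
  "rows": [
    [[0, 0, 0.6], 0, 0],
    [[0, 0, 0.6], 0, 0],
    [[0, 0, 0.4], 0, 0],
    [[0, 0, 0.2], 0, 0],
    [[0, 0, 0.15], 0, 0],
    [[0, 0, 0.15], 0, 0],
    [[0, 0, 0.15], 0, 0],
    [[0, 0, 0.1], 0, 0],
    [[0, 0, 0], 0, 0]
  ]
}}

```text
time_s: 2.95
tcp_pos: [0.4576, 0.0938, 0.1543]
orientation: [0.0, 0.775, 0.632, 0.0]
force: [-1.7, -0.4, 0.9]
opening: 0.0003
finger_force: 0.9
```

Emit:
{"name": "move_tool", "arguments": {
  "rows": [
    [[0, 0, 0.1], 0, 0],
    [[0, 0, 0.05], 0, 0],
    [[0, 0, 0], 0, 0]
  ]
}}

```text
time_s: 3.2
tcp_pos: [0.4578, 0.0939, 0.1514]
orientation: [0.0, 0.775, 0.632, 0.0]
force: [0.3, -0.7, 2.2]
opening: -0.0002
finger_force: 1.0
```

In the tool's units: 0.001 m is 0.05.

Emit:
{"name": "move_tool", "arguments": {
  "rows": [
    [[0, 0, 0.05], 0, 0],
    [[0, 0, 0.05], 0, 0],
    [[0, 0, 0.05], 0, 0],
    [[0, 0, 0], 0, 0]
  ]
}}

```text
time_s: 3.53
tcp_pos: [0.4578, 0.0939, 0.1483]
orientation: [0.0, 0.775, 0.632, 0.0]
force: [1.3, 0.2, 3.3]
opening: 0.0002
finger_force: 1.2
```

Emit:
{"name": "move_tool", "arguments": {
  "rows": [
    [[0, 0, 0.025], 0, 0],
    [[0, 0, 0], 0, 0]
  ]
}}

```text
time_s: 3.7
tcp_pos: [0.4578, 0.0939, 0.148]
orientation: [0.0, 0.775, 0.632, 0.0]
force: [-0.9, 0.6, 3.2]
opening: -0.0
finger_force: 1.4
```

Emit:
{"name": "move_tool", "arguments": {
  "rows": [
    [[0, 0, 0.025], 0, 0],
    [[0, 0, 0], 0, 0]
  ]
}}

```text
time_s: 3.87
tcp_pos: [0.4578, 0.0939, 0.1478]
orientation: [0.0, 0.775, 0.632, 0.0]
force: [-0.1, 0.7, 4.7]
opening: -0.0001
finger_force: 2.4
```

In the tool's units: 0.0005 m is 0.025.

Emit:
{"name": "move_tool", "arguments": {
  "rows": [
    [[0, 0, 0.025], 0, 0],
    [[0, 0, 0], 0, 0],
    [[0, 0, 0], 0, 0]
  ]
}}

```text
time_s: 4.12
tcp_pos: [0.4578, 0.0938, 0.1477]
orientation: [0.0, 0.775, 0.632, 0.0]
force: [-1.0, -0.1, 7.0]
opening: 0.0002
finger_force: 3.5
```

```bash
python3 - <<'E'
from h import *
f=[]
for i in range(4):
    eyes.snapshot("top"); s=env.read_state(); f.append(s['force'][2])
print(f,s['tcp_pos'],s['finger_force'])
E
```

```text
[np.float64(6.178408055645572), np.float64(6.904350299143632), np.float64(5.767187561850965), np.float64(6.695691816528623)] [0.45784273 0.09387144 0.14769448] 3.5128586360769987
```

The foot is on the ball: the force climbs steeply and the position has stalled at 14.3 mm of travel. I'll hold for over a second, then release.

Emit:
{"name": "move_tool", "arguments": {
  "rows": [
    [[0, 0, 0], 0, 0],
    [[0, 0, 0], 0, 0],
    [[0, 0, 0], 0, 0],
    [[0, 0, 0], 0, 0],
    [[0, 0, 0], 0, 0],
    [[0, 0, 0], 0, 0],
    [[0, 0, 0], 0, 0],
    [[0, 0, 0], 0, 0],
    [[0, 0, 0], 0, 0],
    [[0, 0, 0], 0, 0],
    [[0, 0, 0], 0, 0],
    [[0, 0, 0], 0, 0]
  ]
}}

```text
time_s: 5.32
tcp_pos: [0.4578, 0.0939, 0.1477]
orientation: [0.0, 0.775, 0.632, 0.0]
force: [-1.9, 0.0, 7.6]
opening: -0.0001
finger_force: 3.5
```

Emit:
{"name": "move_tool", "arguments": {
  "rows": [
    [[0, 0, -0.1], 0, 0],
    [[0, 0, -0.15], 0, 0],
    [[0, 0, -0.2], 0, 0],
    [[0, 0, -0.25], 0, 0],
    [[0, 0, -0.5], 0, 0],
    [[0, 0, -1], 0, 0],
    [[0, 0, -1], 0, 0],
    [[0, 0, -0.5], 0, 0],
    [[0, 0, 0], 0, 0]
  ]
}}

```text
time_s: 6.07
tcp_pos: [0.4591, 0.0939, 0.2237]
orientation: [0.002, 0.775, 0.632, 0.002]
force: [1.1, -0.2, 0.1]
opening: 0.0001
finger_force: 0.0
```

```bash
python3 - <<'E'
from h import *
s=env.read_state(); print(s['tcp_pos'],s['force'],tool(np.array([.436,-.0095,.19])-s['tcp_pos']))
E
```

```text
[0.45910301 0.09385616 0.22373664] [ 1.1194572  -0.23753168  0.08342212] [-0.10592657 -0.00208008  0.03361015]
```

In the tool's units: -0.04 m is -2, -0.03 m is -1.5.

Emit:
{"name": "move_tool", "arguments": {
  "rows": [
    [[-1, 0, 0], 0, 0.06],
    [[-2, 0, 0], 0, 0.06],
    [[-2, 0, 0], 0, 0.06],
    [[-1.5, 0, 0.5], 0, 0.06],
    [[-0.5, 0, 0.5], 0, 0.06],
    [[0, 0, 0], 0, 0.06],
    [[0, 0, 0], 0, 0.06]
  ]
}}

```text
time_s: 6.65
tcp_pos: [0.4281, -0.0427, 0.1993]
orientation: [-0.002, 0.775, 0.632, -0.001]
force: [0.3, 0.0, 0.3]
opening: 0.0601
finger_force: 0.0
```

```bash
python3 - <<'E'
from h import *
s=env.read_state(); print(s['tcp_pos'],s['orientation'])
p=eyes.camera_params("wrist"); im=eyes.snapshot("wrist"); cv2.imwrite("pics/w2.png",im[:,:,::-1])
for c,z in(('red',.162),('yellow',.052)):
    b,st,r=blob(im,c); print(c,b,st,r,ray("wrist",b,z,p))
im=eyes.snapshot("top"); roi=(270,200,370,265)
for c,z in(('red',.162),('yellow',.045)):
    b,st,r=blob(im,c,roi); print(c,b,st,r,ray("top",b,z))
E
```

```text
[ 0.42813756 -0.04272485  0.19925637] [-1.86242187e-03  7.75305844e-01  6.31582903e-01 -6.45665135e-04]
red [278.82632147   8.8004315 ] [251   0  57  23 927] ((279.0, 11.0), (22.0, 56.0), 90.0) [0.45643723 0.08285571 0.162     ]
yellow [278.05918367 161.64897959] [273 140  12  45 490] ((278.5, 162.0), (44.0, 11.0), 90.0) [ 0.43788049 -0.0098703   0.052     ]
red [317.76724138 232.65517241] [312 227  13  12 116] ((318.0, 232.5), (11.0, 12.0), 90.0) [0.45675768 0.0930903  0.162     ]
yellow [346.625 242.75 ] [345 241   4   5  16] ((346.5, 243.0), (4.0, 3.0), 90.0) [0.43969155 0.00635171 0.045     ]
```

View pics/w2.png

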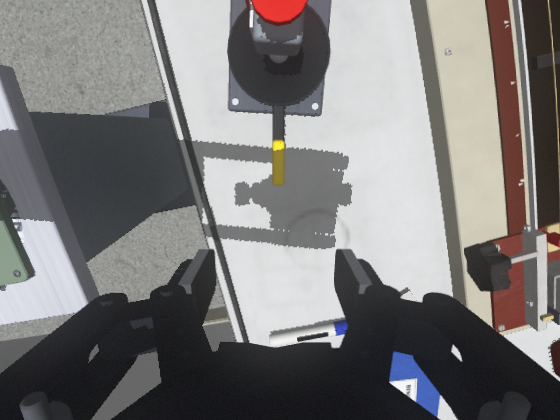

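The wrist view shows the grip upright in the image with its centre at (278,162), so the yaw is right. The cap has sprung back and the ball (about 281,57) is in the dish. The pen lies at about (310,333), along the line I'll draw the dish out on. I'll check how far away it is.

```bash
python3 - <<'E'
from h import *
for uv in((270,342),(345,325)): print(ray("wrist",uv,.008))
for uv in((430,217),(436,263)): print(ray("top",uv,.008))
E
```

```text
[ 0.38137528 -0.24717767  0.008     ]
[ 0.48325707 -0.24078361  0.008     ]
[ 0.5089411  -0.23756907  0.008     ]
[ 0.3795974  -0.24335038  0.008     ]
```

Emit:
{"name": "move_tool", "arguments": {
  "rows": [
    [[0.5, 0.05, 1], 0, 0.06],
    [[0.6, 0.055, 1.75], 0, 0.06],
    [[0.59, 0, 1.75], 0, 0.06],
    [[0, 0, 1.5], 0, 0.06],
    [[0, 0, 1], 0, 0.06],
    [[0, 0, 0.6], 0, 0.06],
    [[0, 0, 0.4], 0, 0.06],
    [[0, 0, 0.3], 0, 0.06],
    [[0, 0, 0], 0, 0.06],
    [[0, 0, 0], 0, 0.06]
  ]
}}

```text
time_s: 7.58
tcp_pos: [0.439, -0.0103, 0.0354]
orientation: [0.0, 0.775, 0.633, 0.0]
force: [-0.0, 0.3, -0.0]
opening: 0.0598
finger_force: 0.0
```

```bash
python3 - <<'E'
from h import *
s=env.read_state(); print(s['tcp_pos'],s['orientation'],tool(np.array([.437,-.010,.02])-s['tcp_pos']))
im=eyes.snapshot("wrist"); cv2.imwrite("pics/w3.png",im[:,:,::-1])
E
```

```text
[ 0.43895666 -0.01032278  0.0353627 ] [4.44665737e-04 7.74543171e-01 6.32520762e-01 4.04933797e-04] [-7.57366131e-05 -2.00014985e-03  1.53603073e-02]
```

View pics/w3.png

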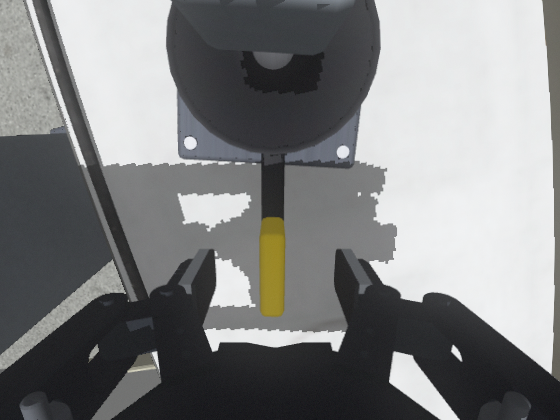

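The wrist view shows the grip (column 272, rows 218–315) between the open fingers, whose midpoint is column 275. That needs about 1.5 mm to the left, then down 15 mm. The pen is at y ≈ -0.243, so a draw of 0.13 m keeps clear of it.

In the tool's units: -0.0015 m is -0.075, 0.006 m is 0.3.

Emit:
{"name": "move_tool", "arguments": {
  "rows": [
    [[0, -0.075, 0.25], 0, 0.05],
    [[0, 0, 0.3], 0, 0.04],
    [[0, 0, 0.225], 0, 0.035],
    [[0, 0, 0], 0, 0.03],
    [[0, 0, 0], 0, 0.025],
    [[0, 0, 0], 0, 0.02],
    [[0, 0, 0], 0, 0.016],
    [[0, 0, 0], 0, 0.014],
    [[0, 0, 0], 0, 0.012],
    [[0, 0, 0], 0, 0.01],
    [[0, 0, 0], 0, 0.008],
    [[0, 0, 0], 0, 0.005]
  ],
  "grip_force": 50
}}

```text
time_s: 8.63
tcp_pos: [0.4371, -0.0104, 0.0195]
orientation: [0.0, 0.775, 0.632, 0.0]
force: [0.2, 0.5, 1.5]
opening: 0.0113
finger_force: 48.7
```

Emit:
{"name": "move_tool", "arguments": {
  "rows": [
    [[0, 0, 0], 0, 0],
    [[0, 0, 0], 0, 0],
    [[0, 0, 0], 0, 0]
  ]
}}

```text
time_s: 8.88
tcp_pos: [0.4371, -0.0104, 0.0195]
orientation: [0.0, 0.775, 0.632, 0.0]
force: [0.6, -0.4, 2.5]
opening: 0.0111
finger_force: 48.8
```

Emit:
{"name": "move_tool", "arguments": {
  "rows": [
    [[0, 0, -0.05], 0, 0],
    [[0, 0, -0.075], 0, 0],
    [[0, 0, -0.075], 0, 0],
    [[0, 0, 0], 0, 0],
    [[0, 0, 0], 0, 0]
  ]
}}

```text
time_s: 9.3
tcp_pos: [0.4364, -0.0103, 0.0232]
orientation: [-0.0, 0.775, 0.632, -0.0]
force: [0.4, -0.7, -1.4]
opening: 0.0112
finger_force: 48.6
```

```bash
python3 - <<'E'
from h import *
s=env.read_state(); print(s['orientation'],s['finger_force'],s['wrist_torque'],tool(np.array([-.0209,-.1026,0])*.13/.1047))
im=eyes.snapshot("wrist"); cv2.imwrite("pics/w4.png",im[:,:,::-1])
E
```

```text
[-1.37042401e-04  7.74759680e-01  6.32255793e-01 -1.75659566e-04] 48.647804260253906 [-0.07624354 -0.00193843 -0.0018917 ] [-1.30008720e-01  1.19517934e-04  1.28054415e-05]
```

View pics/w4.png

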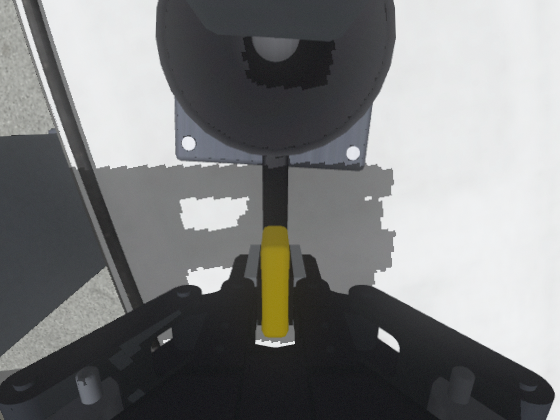

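The wrist view shows the grip held between the pads (275, 280), with the ball in the dish's middle at about (275,48) and the dish 4 mm off the plate. I'll draw it out with smooth ramps.

In the tool's units: -0.008 m is -0.4, -0.007 m is -0.35.

Emit:
{"name": "move_tool", "arguments": {
  "rows": [
    [[-0.05, 0, 0], 0, 0],
    [[-0.1, 0, 0], 0, 0],
    [[-0.15, 0, 0], 0, 0],
    [[-0.2, 0, 0], 0, 0],
    [[-0.25, 0, 0], 0, 0],
    [[-0.3, 0, 0], 0, 0],
    [[-0.35, 0, 0], 0, 0],
    [[-0.4, 0, 0], 0, 0],
    [[-0.4, 0, 0], 0, 0],
    [[-0.4, 0, 0], 0, 0],
    [[-0.4, 0, 0], 0, 0],
    [[-0.4, 0, 0], 0, 0]
  ]
}}

```text
time_s: 10.35
tcp_pos: [0.4229, -0.0779, 0.0233]
orientation: [0.0, 0.775, 0.632, 0.0]
force: [0.8, -0.3, -0.6]
opening: 0.0112
finger_force: 48.6
```

Emit:
{"name": "move_tool", "arguments": {
  "rows": [
    [[-0.4, 0, 0], 0, 0],
    [[-0.4, 0, 0], 0, 0],
    [[-0.4, 0, 0], 0, 0],
    [[-0.4, 0, 0], 0, 0],
    [[-0.35, 0, 0], 0, 0],
    [[-0.3, 0, 0], 0, 0],
    [[-0.25, 0, 0], 0, 0],
    [[-0.2, 0, 0], 0, 0],
    [[-0.15, 0, 0], 0, 0],
    [[-0.1, 0, 0], 0, 0],
    [[-0.1, 0, 0], 0, 0],
    [[-0.05, 0, 0], 0, 0]
  ]
}}

```text
time_s: 11.35
tcp_pos: [0.4106, -0.1378, 0.0233]
orientation: [-0.0, 0.775, 0.632, 0.0]
force: [0.1, -0.0, -1.8]
opening: 0.0115
finger_force: 48.6
```

Emit:
{"name": "move_tool", "arguments": {
  "rows": [
    [[0, 0, -0.05], 0, 0],
    [[0, 0, -0.15], 0, 0],
    [[0, 0, -0.25], 0, 0],
    [[0, 0, -0.4], 0, 0],
    [[0, 0, -0.55], 0, 0],
    [[0, 0, -0.7], 0, 0],
    [[0, 0, -0.8], 0, 0],
    [[0, 0, -0.8], 0, 0],
    [[0, 0, -0.8], 0, 0],
    [[0, 0, -0.8], 0, 0],
    [[0, 0, -0.7], 0, 0],
    [[0, 0, -0.55], 0, 0]
  ]
}}

```text
time_s: 12.35
tcp_pos: [0.4112, -0.1379, 0.1565]
orientation: [0.001, 0.775, 0.632, 0.001]
force: [-0.2, 0.2, -1.1]
opening: 0.0111
finger_force: 48.7
```

Emit:
{"name": "move_tool", "arguments": {
  "rows": [
    [[0, 0, -0.4], 0, 0],
    [[0, 0, -0.25], 0, 0],
    [[0, 0, -0.15], 0, 0],
    [[0, 0, -0.05], 0, 0],
    [[0, 0, 0], 0, 0],
    [[0, 0, 0], 0, 0]
  ]
}}

```text
time_s: 12.85
tcp_pos: [0.4101, -0.1374, 0.1706]
orientation: [-0.001, 0.775, 0.632, -0.0]
force: [0.6, 0.0, -1.5]
opening: 0.0113
finger_force: 48.7
```

```bash
python3 - <<'E'
from h import *
s=env.read_state(); print(s['orientation'],s['qpos'],s['finger_force'])
im=eyes.snapshot("wrist"); cv2.imwrite("pics/w5.png",im[:,:,::-1])
E
```

```text
[-6.84321286e-04  7.74813684e-01  6.32189218e-01 -2.81709251e-04] [-5.23921299e-01 -3.94090702e-02  1.93979806e+00 -4.38032107e-05
  1.24268316e+00 -3.21862154e-01] 48.65428984165192
```

View pics/w5.png

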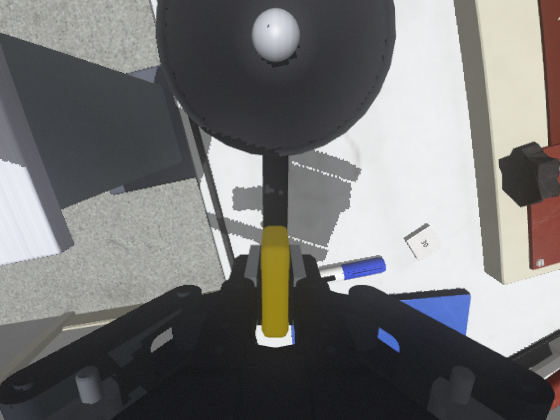

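The wrist view shows the dish up and clear of the gauge, about 16 cm above the bench, with the ball at the middle (275,35). The pen (350,270) and gauge block (423,240) are untouched. Next is the quarter turn, rising a little more so it clears the bridge.

In the tool's units: -0.006 m is -0.3, -0.001 m is -0.05, 0.09 rad is 1.8.

Emit:
{"name": "move_tool", "arguments": {
  "rows": [
    [[0, 0, -0.05], 0.2, 0],
    [[0, 0, -0.15], 0.4, 0],
    [[0, 0, -0.25], 0.6, 0],
    [[0, 0, -0.3], 0.8, 0],
    [[0, 0, -0.3], 1, 0],
    [[0, 0, -0.3], 1.2, 0],
    [[0, 0, -0.3], 1.4, 0],
    [[0, 0, -0.3], 1.6, 0],
    [[0, 0, -0.25], 1.8, 0],
    [[0, 0, -0.15], 1.8, 0],
    [[0, 0, -0.1], 1.8, 0],
    [[0, 0, -0.05], 1.8, 0]
  ]
}}

```text
time_s: 13.9
tcp_pos: [0.4107, -0.1378, 0.2218]
orientation: [0.0, 0.949, 0.316, 0.0]
force: [0.2, 0.5, -1.0]
opening: 0.0114
finger_force: 48.7
```

Emit:
{"name": "move_tool", "arguments": {
  "rows": [
    [[0, 0, 0], 1.8, 0],
    [[0, 0, 0], 1.8, 0],
    [[0, 0, 0], 1.8, 0],
    [[0, 0, 0], 1.8, 0],
    [[0, 0, 0], 1.8, 0],
    [[0, 0, 0], 1.8, 0],
    [[0, 0, 0], 1.6, 0],
    [[0, 0, 0], 1.4, 0],
    [[0, 0, 0], 1.2, 0],
    [[0, 0, 0], 0.8, 0],
    [[0, 0, 0], 0.616, 0],
    [[0, 0, 0], 0.4, 0]
  ]
}}

```text
time_s: 14.9
tcp_pos: [0.4104, -0.1375, 0.2212]
orientation: [-0.0, 0.995, -0.097, -0.0]
force: [0.3, -0.8, -1.2]
opening: 0.0117
finger_force: 48.6
```

Emit:
{"name": "move_tool", "arguments": {
  "rows": [
    [[0, 0, 0], 0.2, 0],
    [[0, 0, 0], 0, 0],
    [[0, 0, 0], 0, 0],
    [[0, 0, 0], 0, 0],
    [[0, 0, 0], 0, 0],
    [[0, 0, 0], 0, 0],
    [[0, 0, 0], 0, 0],
    [[0, 0, 0], 0, 0],
    [[0, 0, 0], 0, 0],
    [[0, 0, 0], 0, 0]
  ]
}}

```text
time_s: 15.73
tcp_pos: [0.4106, -0.1377, 0.2213]
orientation: [-0.0, 0.995, -0.101, -0.0]
force: [-0.7, 0.6, -1.4]
opening: 0.0116
finger_force: 48.7
```

```bash
python3 - <<'E'
from h import *
s=env.read_state(); w,x,y,z=s['orientation']
a=R.from_quat([.775,.632,0,0]).inv()*R.from_quat([x,y,z,w]); print(np.degrees(a.as_rotvec()),s['qpos'],abs(s['joint_vel']).max(),s['finger_force'])
im=eyes.snapshot("wrist"); cv2.imwrite("pics/w6.png",im[:,:,::-1])
E
```

```text
[ 3.19893386e-03 -5.41699898e-05  8.99659165e+01] [-5.23897391e-01 -9.61435139e-02  1.88152654e+00  2.22358937e-05
  1.35625497e+00  1.24887311e+00] 0.0022332600389180467 48.673367500305176
```

View pics/w6.png

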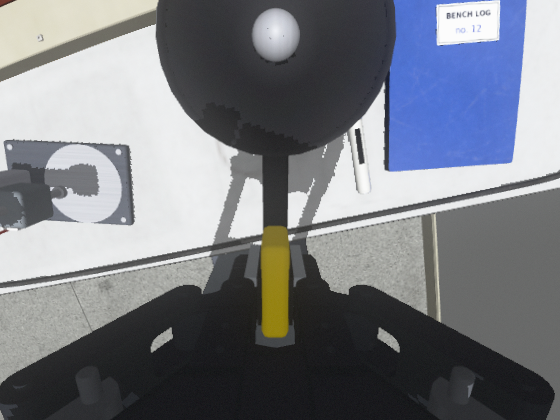

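The wrist view shows the dish turned 90.0° and level, with the ball at its middle (275,35). The empty gauge is at left (65,185), and the arm is still.

```bash
python3 -c "from workcell import close_job; print(close_job())"
```

```text
the job is handed in; nothing more can be done
None
```

The job is handed in at about 16 s: I pressed the gauge onto the ball, held it over a second and let it spring back; the dish is out and held about 21 cm above the bench, level, turned 90°, with the ball loose in its middle.

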